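# Stamp the cast key tags on the hand-pumped marking press

### The job

Charge the marking press by pumping its hand lever through three full strokes, all the way down and all the way back up each time. Then mark the cast key tags one at a time, the longest first and the shortest last: lay the tag on the press bed with its round pad centred under the stamp, push the plunger head down to its stop and hold it there for a moment, and lay the marked tag flat on the floor of the wooden tray, not on top of another one. Finish with every tag in the tray and the lever and plunger back up, and leave the other things on the bench alone.

Things in the scene. Friction and masses are not known exactly. Their poses are not given: they have to be found in the camera images.
- press: fixed grey marking press. Origin on the bench under the stamp's axis; x points from the open front (robot side) to the column at the back, y to the pump. Flat bed 120 mm wide, top 20 mm up, from x = -130 to 120 mm; column face at x = 55 mm. Sleeve (34 mm wide) and arm overhang the bed from 70 mm up, the raised stamp's face is 52 mm up: a tag goes in from the front, pad first.
- plunger (a joint): travel of the spring plunger, m: 0 raised, 0.020 at its stop, where the stamp's face is 32 mm above the bench, just on top of a pad lying on the bed. Springs back by itself; about 3 N to start, 11 N at the stop.
- plunger_top (a point): centre of the top of the plunger's black round head (40 mm diameter), 145 mm above the bench when raised, 125 mm at the stop; pressed straight down. It moves with the plunger.
- stamp_tip (a point): centre of the stamp's face (14 mm diameter), the lower end of the plunger; z up. It moves with the plunger.
- pump_lever (a joint): angle of the pump lever, rad: 0 raised (its rest), 0.50 at the bottom stop. Sprung: about 3 N at the grip to start, 6 N at the bottom; returns by itself when let up.
- lever_grip (a point): middle of the lever's rubber cross grip (24 mm diameter, 50 mm long along the press's y axis), 170 mm from the hinge; about 134 mm above the bench when raised, 52 mm at the bottom. To be pushed down from above; it moves along an arc about the hinge.
- lever_hinge (a point): hinge of the pump lever, 60 mm above the bench, axis along the press's y. The lever points from it to the press's -x (front), 0.45 rad above level when raised, 0.05 rad below level at the bottom.
- board: fixed thin clay sheet, 250 x 240 x 4 mm, where the tags lie at the start, side by side about 55 mm apart, with pads roughly along its +x. Origin at the centre of its underside.
- tray: fixed shallow wooden tray, outside 230 (x) x 200 (y) x 20 mm, walls and floor 5 mm thick. Origin at the centre of its underside, x and y along its sides.
- tag_long_stem (a point): long tag (absent if None): bare aluminium, 12 mm thick, straight stem 16 mm wide with a round pad (30 mm diameter) at one end, 170 mm long over all, about 100 g. The point is the place to grip, half-way up the stem, 80 mm from the pad's centre and 75 mm from the tail end; x along the stem towards the pad, z across the thickness.
- tag_long_pad (a point): centre of the long tag's pad, half-way up its thickness; axes as for its stem.
- tag_middle_stem (a point): middle tag (absent if None): bare aluminium, 12 mm thick, straight stem 16 mm wide with a round pad (30 mm diameter) at one end, 145 mm long over all, about 85 g. The point is the place to grip, half-way up the stem, 80 mm from the pad's centre and 50 mm from the tail end; x along the stem towards the pad, z across the thickness.
- tag_middle_pad (a point): centre of the middle tag's pad, half-way up its thickness; axes as for its stem.
- tag_short_stem (a point): short tag (absent if None): bare aluminium, 12 mm thick, straight stem 16 mm wide with a round pad (30 mm diameter) at one end, 120 mm long over all, about 70 g. The point is the place to grip, half-way up the stem, 80 mm from the pad's centre and 25 mm from the tail end; x along the stem towards the pad, z across the thickness.
- tag_short_pad (a point): centre of the short tag's pad, half-way up its thickness; axes as for its stem.
- flux_jar_mark (a point): bystander, not part of the job: small jar with white cap, 80 mm high: half-way up.
- hammer_mark (a point): bystander, not part of the job: hammer lying on the bench: its origin.
Things that resemble listed ones, but are neither listed nor needed, are in the scene too. What is shaped like the part that bears tag_long_stem but purple or turquoise is not meant.

How it is judged:
By the outcome, as a careful person would: the job done as asked, in the order asked, and still so for the second after the job is handed in, with the robot touching nothing.
Of tag_long, tag_middle, tag_short only 2 to 3 are there at a start; the rules pass over those that are not, and their reading is None.
At some moment in a run one of tag_long, tag_middle, tag_short may be knocked a few centimetres aside while the robot is not near it.
Once in a run the grip may slacken for a moment while it holds something.
It also fails if it takes over 210 s, if anything falls off the work surface, if the arm or the gripper's body presses on something with over 40 N, if the wrist force passes 120 N, or if a joint passes its speed limit or range.

### The arm

A 7-joint arm with a two-finger parallel gripper is mounted at the origin on the work surface. World frame = base frame: x ahead of the robot, y to its left, z up, the work surface at z = 0. Lengths are in mm, angles in rad, forces in N, time in s.
With the tool pointing down it reaches from about 400 to 900 mm from the base axis. Payload 5.5 kg.
Tool frame: the origin (TCP) lies at the very end of the fingers, on their centre line; the grasp point (between the pads) lies 19 mm behind it; z points along the fingers, y is the line along which they close (so a half turn about z gives the same grasp; the last joint's range is limited). The gripper opens to 85 mm and grips with 20 to 120 N. Pads are 22 mm wide; open, the fingers measure 114 mm over their backs; the gripper's body (76 mm by 85 mm) begins 54 mm behind the grasp point. The pads swing forward as they close: fully open they stand 13 mm farther back than shut.
Start: joints at [1.586, 0.501, -0.427, 1.55, 0.221, 1.138, -0.21], TCP at [159.46, -630.137, 231.31] pointing down, gripper open.
Joint ranges: [-2.88, 2.88], [-0.31, 2.03], [-1.54, 1.56], [0.2, 2.42], [-1.41, 4.55], [0.19, 2.02], [-2.57, 2.57]. Speed limits (rad/s): [2.57, 2.57, 3.14, 3.14, 3.14, 3.14, 3.14].

### API

Orientations are given as a unit quaternion [x, y, z, w].
In Python, from rig import bot gives the robot as it stands.
- The arm moves only by the tool carry_out, never from a script. Its argument "commands" is a list of rows, each a list of 2 entries, a list of its own where there are three numbers: the shift along the world's x, y, z in mm, then the turn, a rotation vector about the world's x, y, z in rad. A call has exactly 5 rows; each row shifts and turns the commanded pose from where the row before left it; what a row does not reach is not made up. A row lasts 1/10 s, in which the tool goes at most 50 mm and 8.59 degrees, less where a joint would pass 70% of its speed; a pose out of reach is approached as far as the arm can. A call with a gripper value outside its range is refused whole. "claw" is the closure in counts, from 0 (fully open) to 255 (shut), set as the call begins (left out, the last holds). The fingers move at their own pace and stop on an object; "squeeze" is the grip in N (left out, the last holds). Time passes only in rows, so rows that do not move let the fingers close, or fill a call up. It gives the time, the measured TCP pose, the force, the opening and the grip force at its end, in the units of the state.
- bot.state(): the state, without advancing time (a new reading comes with each control period).
- bot.camera(name): name is "scene" or "top" or "wrist"; returns a dict with "color" (400x640x3 uint8, red, green, blue), "fov_y" (degrees; the focal length in pixels is half the picture's height over the tangent of half this angle, whatever the lens; pixels are square), "cx", "cy" (the principal point, pixels), "T" (4x4, takes a point from camera to world coordinates). Camera axes: x right, y up, looking along -z (the intrinsics and any distortion apply to the point x, -y, -z); pixel columns grow to the right and rows downward; lengths in mm; the calibration is good to about 2 mm. A picture is of the moment at which its call begins. There is no depth.
- bot.close_job(): hands the job in; it is judged then, once.
Trained networks look in a picture, given as the dict that the camera call returned (one of the last four; its "shot" number tells which), for a name from the list of things; names that differ only in an ending like _2 or _b are one class to them, and where a whole thing is asked for, a point or a joint stands for the part that bears it (a point fixed in the world has none). Each returns a list of dicts, best first, with "conf" (0 to 1); they miss things now and then, are a little off and sometimes report something else, mostly with a low value. They report only what shows in the picture. A call takes as long as a camera call. They do not tell look-alikes from the thing itself.
- bot.masks_of(target, picture): "pixels" (400x640 bool, what is visible of it).
- bot.spot_point(target, picture): "xyz" ([x, y, z] in mm, in world coordinates, good to about 4 mm: a listed point, or the origin of a listed thing).
The state is a dict: "time": time; "joints": joint angles; "joint_vel": joint speeds; "tau": joint torques, N m; "eef_pos": TCP position; "orientation": TCP orientation; "wrist_force": force on the tool from outside, world axes, zero at the start; "ft_torque": the same for the moment, N m; "grip_width": finger opening in mm; "gripper_force": force on a finger pad.
Only numpy, scipy, OpenCV 4.12 (cv2) and the standard library are available. Lean on these libraries where they do the work, as an engineer would, in place of code of your own. Each camera call takes 0.05 s, during which the arm holds its last target. There are 200 camera calls.

## Working session

There is one attempt and no reset: what is moved stays moved. The work goes in short steps, Python scripts to look and compute and a tool call to move; the robot and the scene stay as the last step left them, time stands still between calls to the robot, and variables do not carry over. Pictures are saved under pics/ and viewed, at most 14 in all, crops included, and the job is handed in when it is done.

Besides the shell and the picture viewer there is one more tool, called after "Request:" as name(argument=value, ...) on one line, values as JSON. carry_out: Moves the arm, as the interface text tells. Its arguments: {"type":"object","properties":{"commands":{"type":"array","items":{"type":"array"}},"claw":{"type":"number"},"squeeze":{"type":"number"}},"required":["commands"]}

```bash
ls; mkdir -p pics; cat > h.py <<'E'
from rig import bot
import numpy as np, cv2
def cam(n,save=None):
    p=bot.camera(n)
    if save: cv2.imwrite('pics/'+save,p['color'][:,:,::-1])
    return p
def ray(p,u,v):
    f=200/np.tan(np.radians(p['fov_y']/2))
    d=np.array([(u-p['cx'])/f,-(v-p['cy'])/f,-1.]); T=np.array(p['T'])
    return T[:3,3],T[:3,:3]@d
def at(p,u,v,z):
    o,d=ray(p,u,v); return o+d*(z-o[2])/d[2]
def proj(p,x):
    f=200/np.tan(np.radians(p['fov_y']/2));T=np.array(p['T'])
    c=T[:3,:3].T@(np.array(x)-T[:3,3]); return p['cx']+f*c[0]/-c[2], p['cy']-f*c[1]/-c[2]
E
python3 - <<'E'
from h import *
s=bot.state();print(s)
for n in('scene','top'):
    p=cam(n,n+'0.png'); print(n,[k for k in p],p['fov_y'],p['cx'],p['cy'],np.round(p['T'],2).tolist())
    for t in('press','plunger_top','stamp_tip','lever_grip','lever_hinge','board','tray','tag_long_stem','tag_long_pad','tag_middle_stem','tag_middle_pad','tag_short_stem','tag_short_pad','flux_jar_mark','hammer_mark'):
        print(t,[(round(r['conf'],2),np.round(r['xyz']).tolist(),np.round(proj(p,r['xyz'])).tolist()) for r in bot.spot_point(t,p)])
E
```

```text
pics
{'time': 0.0, 'joints': array([ 1.58617992,  0.50185613, -0.42675502,  1.55147963,  0.2208091 ,
        1.13828504, -0.21028318]), 'joint_vel': array([-0.00125363, -0.00037257,  0.00114119,  0.00097934,  0.00058565,
       -0.00071689, -0.00152357]), 'tau': array([-1.95239490e-04, -5.69507146e+01, -5.81621736e+00, -2.80934107e+01,
        1.06170835e-02,  1.19563658e-02, -2.14290345e-06]), 'eef_pos': array([ 159.19800898, -629.47516155,  230.23862463]), 'orientation': array([ 9.92329643e-01,  1.23615961e-01, -1.00467518e-04, -9.81191882e-04]), 'wrist_force': array([-0.09981649, -0.18508807, -0.56747567]), 'ft_torque': array([-0.02200384, -0.0336075 , -0.00846287]), 'gripper_force': 0.0, 'grip_width': 85.693653220742}
scene ['color', 'fov_y', 'cx', 'cy', 'T', 'shot'] 55.872117336986534 317.3209479485656 194.5864602385762 [[0.19, -0.84, 0.51, 1024.76], [0.98, 0.17, -0.1, -99.65], [-0.0, 0.52, 0.86, 1032.46], [0.0, 0.0, 0.0, 1.0]]
press [(0.57, [590.0, 8.0, 2.0], [326.0, 245.0])]
plunger_top [(0.58, [593.0, 8.0, 143.0], [327.0, 225.0]), (0.36, [563.0, -440.0, 10.0], [171.0, 264.0])
[... 1495 characters left out ...]
], [183.0, 204.0])]
tag_long_stem [(0.97, [213.0, -316.0, 10.0], [432.0, 296.0]), (0.88, [316.0, -114.0, 4.0], [357.0, 256.0]), (0.82, [485.0, -431.0, 8.0], [472.0, 196.0]), (0.19, [578.0, -333.0, 9.0], [436.0, 162.0])]
tag_long_pad [(0.9, [563.0, -440.0, 12.0], [475.0, 167.0]), (0.81, [396.0, -123.0, 9.0], [360.0, 227.0]), (0.61, [288.0, -292.0, 7.0], [422.0, 268.0])]
tag_middle_stem []
tag_middle_pad []
tag_short_stem [(0.61, [497.0, -317.0, 11.0], [431.0, 191.0])]
tag_short_pad [(0.55, [576.0, -334.0, 12.0], [437.0, 162.0]), (0.24, [592.0, 11.0, 146.0], [312.0, 144.0])]
flux_jar_mark [(0.82, [706.0, 270.0, 40.0], [215.0, 109.0])]
hammer_mark [(0.93, [712.0, -207.0, -6.0], [389.0, 115.0])]
```

View both.

View pics/scene0.png

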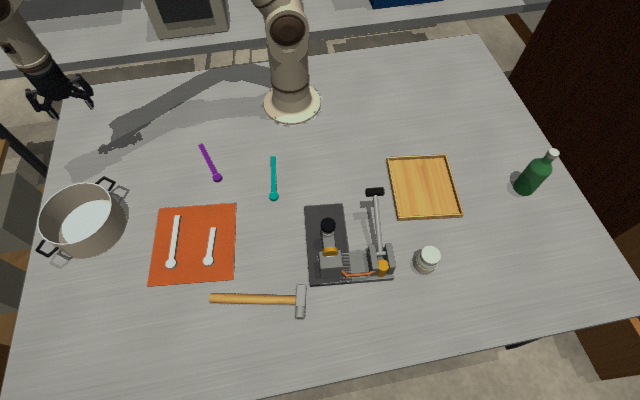

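View pics/top0.png

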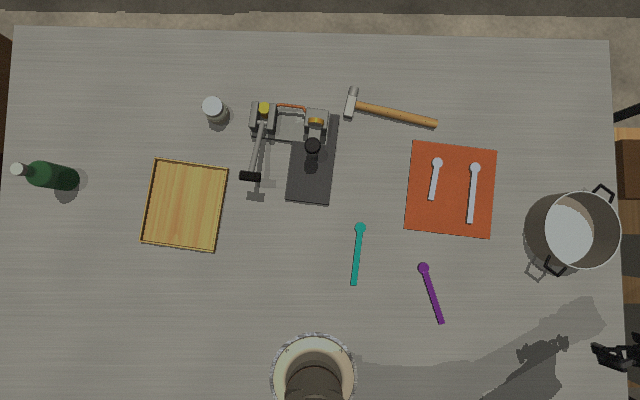

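```bash
python3 - <<'E'
from h import *
p=cam('top')
c=p['color']; cv2.imwrite('pics/crop1.png',cv2.resize(c[90:260,230:510][:,:,::-1],None,fx=2.8,fy=2.8,interpolation=cv2.INTER_CUBIC))
# bright low-sat pixels on board
hsv=cv2.cvtColor(c,cv2.COLOR_RGB2HSV); m=((hsv[:,:,1]<70)&(hsv[:,:,2]>120)).astype(np.uint8)
b=np.zeros_like(m); b[148:232,413:488]=1
n,l,st,ce=cv2.connectedComponentsWithStats(m*b)
for i in range(1,n):
    if st[i,4]<60: continue
    v,u=np.where(l==i); P=np.array([at(p,a,bb,16)[:2] for a,bb in zip(u,v)])
    mu=P.mean(0); w,V=np.linalg.eigh(np.cov((P-mu).T)); d=V[:,1]*np.sign(V[0,1]); t=(P-mu)@d
    print(st[i],'len',np.ptp(t),'tail',mu+d*t.min(),'tip',mu+d*t.max(),'ang',np.arctan2(d[1],d[0]))
for u,v,z in((286,201,20),(328,206,20),(338,115,20)): print(at(p,u,v,z).round(1))
for t in('press','tray','board'):
    for q in (p,):
        for r in bot.masks_of(t,q)[:1]:
            mm=r['pixels'].astype(np.uint8); cs=max(cv2.findContours(mm,0,1)[0],key=cv2.contourArea)
            bx=cv2.boxPoints(cv2.minAreaRect(cs)); print(t,r['conf'],bx.round().tolist(),[at(p,*x,20 if t!='board' else 4).round().tolist() for x in bx])
E
```

```text
[428 157  15  43 272] len 118.72736830465058 tail [ 473.61324202 -314.04943262] tip [ 590.11589846 -336.92559984] ang -0.1938906892529402
[467 162  14  62 375] len 169.03701834112917 tail [ 410.33946801 -419.53855389] tip [ 578.02455542 -440.87455703] ang -0.12655846975906437
[463.4  78.5  20. ]
[451.3 -34.5  20. ]
[702.  -59.7  20. ]
press 0.92 [[236.0, 192.0], [251.0, 97.0], [343.0, 111.0], [328.0, 206.0]] [[487.0, 212.0, 20.0], [747.0, 180.0, 20.0], [712.0, -72.0, 20.0], [452.0, -35.0, 20.0]]
tray 0.63 [[301.0, 145.0], [312.0, 134.0], [323.0, 145.0], [312.0, 156.0]] [[617.0, 41.0, 20.0], [648.0, 11.0, 20.0], [618.0, -19.0, 20.0], [587.0, 10.0, 20.0]]
board 0.84 [[403.0, 229.0], [412.0, 139.0], [499.0, 148.0], [489.0, 239.0]] [[390.0, -240.0, 4.0], [641.0, -268.0, 4.0], [619.0, -513.0, 4.0], [368.0, -479.0, 4.0]]
```

View pics/crop1.png

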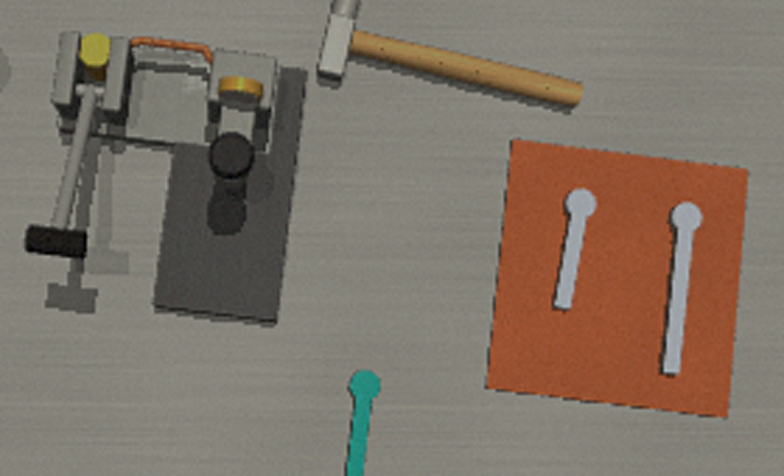

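Request:
carry_out(commands=[[[45,40,0],[0,0,-0.071]],[[45,40,0],[0,0,-0.071]],[[45,40,0],[0,0,-0.071]],[[45,40,0],[0,0,-0.071]],[[45,40,0],[0,0,-0.071]]], claw=255, squeeze=40)

```text
time: 2.3
eef_pos: [347.6, -462.7, 231.6]
orientation: [0.998, -0.055, 0.0, 0.0]
wrist_force: [0.9, -0.6, 0.4]
grip_width: 12.3
gripper_force: 0.0
```

Request:
carry_out(commands=[[[25,43,0],[0,0,0]],[[25,43,0],[0,0,0]],[[25,43,0],[0,0,0]],[[25,43,0],[0,0,0]],[[25,43,0],[0,0,0]]])

```text
time: 2.8
eef_pos: [472.1, -247.3, 231.7]
orientation: [0.999, -0.054, 0.0, 0.0]
wrist_force: [0.5, -0.4, 0.4]
grip_width: -0.3
gripper_force: 0.0
```

Request:
carry_out(commands=[[[0,45,0],[0,0,0]],[[0,45,0],[0,0,0]],[[0,45,0],[0,0,0]],[[0,45,0],[0,0,0]],[[0,45,0],[0,0,0]]])

```text
time: 3.3
eef_pos: [471.2, -22.4, 231.7]
orientation: [0.999, -0.054, 0.0, 0.0]
wrist_force: [0.6, 0.1, -0.4]
grip_width: 0.3
gripper_force: 0.0
```

```bash
python3 - <<'E'
from h import *
s=bot.state();print(s['time'],s['eef_pos'],s['orientation'],s['wrist_force'])
p=cam('wrist','w1.png')
for t in('lever_grip','plunger_top','lever_hinge','press','tray'):
    print(t,[(round(r['conf'],2),np.round(r['xyz']).tolist(),np.round(proj(p,r['xyz'])).tolist()) for r in bot.spot_point(t,p)])
E
```

```text
3.3 [471.2077227  -22.35517863 231.67957609] [ 9.98561201e-01 -5.36208966e-02  4.99389600e-04  2.80876559e-04] [ 0.6417135   0.07319006 -0.38577643]
lever_grip [(0.98, [511.0, 161.0, 132.0], [77.0, 175.0])]
plunger_top [(0.65, [594.0, 12.0, 145.0], [242.0, 30.0])]
lever_hinge []
press [(0.67, [589.0, 7.0, 1.0], [277.0, 59.0])]
tray [(0.62, [454.0, 350.0, 1.0], [19.0, 209.0])]
```

Request:
carry_out(commands=[[[8.4,36.4,0],[0,0,0]],[[8.4,36.4,0],[0,0,0]],[[8.4,36.4,-20],[0,0,0]],[[8.4,36.4,-25],[0,0,0]],[[8.4,36.4,-25],[0,0,0]]])

```text
time: 4.1
eef_pos: [514.8, 156.9, 160.4]
orientation: [0.998, -0.056, 0.0, 0.0]
wrist_force: [-0.1, -0.6, 0.2]
grip_width: -0.1
gripper_force: 0.0
```

Request:
carry_out(commands=[[[0,0,-15],[0,0,0]],[[-4,0,-12],[0,0,0]],[[-5,0,-13],[0,0,0]],[[-4,1,-15],[0,0,0]],[[-2,0,-15],[0,0,0]]])

```text
time: 4.6
eef_pos: [497.8, 157.4, 91.2]
orientation: [0.998, -0.055, 0.0, 0.0]
wrist_force: [-2.8, 2.4, 5.6]
grip_width: -0.1
gripper_force: 2.9
```

Request:
carry_out(commands=[[[-2,0,-13],[0,0,0]],[[0,0,-10],[0,0,0]],[[0,0,-6],[0,0,0]],[[0,0,-3],[0,0,0]],[[0,0,0],[0,0,0]]])

```text
time: 5.1
eef_pos: [495.7, 157.4, 61.8]
orientation: [0.999, -0.054, -0.0, 0.002]
wrist_force: [-12.5, -2.2, 33.6]
grip_width: -0.1
gripper_force: 17.0
```

```bash
python3 - <<'E'
from h import *
s=bot.state();print(s['time'],s['eef_pos'],s['orientation'],s['wrist_force'])
for n in('wrist','scene','top'):
    p=cam(n)
    if n=='scene': cv2.imwrite('pics/s1.png',cv2.resize(p['color'][130:300,280:460][:,:,::-1],None,fx=3,fy=3))
    for t in('lever_grip',):
        print(t,[(round(r['conf'],2),np.round(r['xyz']).tolist(),np.round(proj(p,r['xyz'])).tolist()) for r in bot.spot_point(t,p)])
E
```

```text
5.1 [495.6634393  157.40920476  61.81684805] [ 9.98522625e-01 -5.43040839e-02 -1.42077559e-04  1.90084326e-03] [-12.47897911  -2.2256247   33.57846741]
lever_grip [(0.6, [495.0, 165.0, 49.0], [303.0, 253.0])]
lever_grip [(0.91, [499.0, 162.0, 53.0], [370.0, 201.0])]
lever_grip []
```

View pics/s1.png

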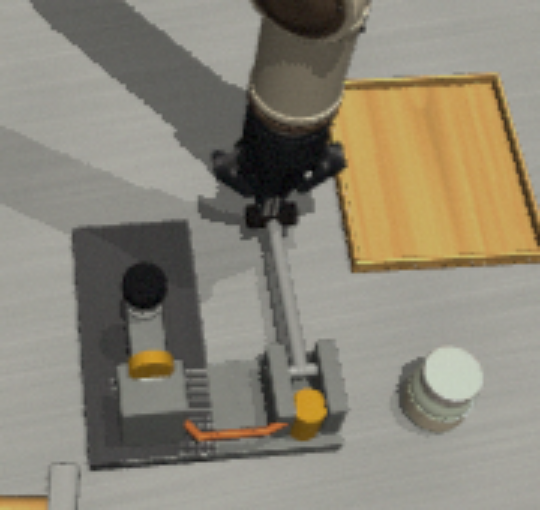

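Request:
carry_out(commands=[[[0,0,12],[0,0,0]],[[1,0,20],[0,0,0]],[[4,0,25],[0,0,0]],[[6,0,25],[0,0,0]],[[6,0,18],[0,0,0]]])

```text
time: 5.9
eef_pos: [514.7, 156.4, 160.9]
orientation: [0.998, -0.055, 0.001, 0.001]
wrist_force: [-0.2, -0.3, -0.5]
grip_width: 0.1
gripper_force: 0.0
```

Request:
carry_out(commands=[[[0,0,0],[0,0,0]],[[0,0,0],[0,0,0]],[[0,0,0],[0,0,0]],[[0,0,-6],[0,0,0]],[[0,0,-7],[0,0,0]]])

```text
time: 6.4
eef_pos: [512.7, 158.7, 145.1]
orientation: [0.999, -0.054, -0.001, 0.0]
wrist_force: [-2.4, 0.1, 5.8]
grip_width: 0.3
gripper_force: 2.6
```

Request:
carry_out(commands=[[[-4,0,-14],[0,0,0]],[[-5,0,-14],[0,0,0]],[[-4,0,-14],[0,0,0]],[[-2,0,-13],[0,0,0]],[[-2,0,-13],[0,0,0]]])

```text
time: 6.9
eef_pos: [494.9, 160.6, 77.2]
orientation: [0.999, -0.053, -0.001, -0.001]
wrist_force: [-1.3, 2.5, 5.8]
grip_width: -0.0
gripper_force: 2.8
```

Request:
carry_out(commands=[[[0,0,-10],[0,0,0]],[[0,0,-6],[0,0,0]],[[0,0,-2.5],[0,0,0]],[[0,0,0],[0,0,0]],[[0,0,0],[0,0,0]]])

```text
time: 7.4
eef_pos: [494.7, 160.4, 61.8]
orientation: [0.999, -0.053, -0.001, 0.001]
wrist_force: [-13.4, -1.1, 33.3]
grip_width: -0.2
gripper_force: 17.0
```

Request:
carry_out(commands=[[[0,0,12],[0,0,0]],[[1,0,20],[0,0,0]],[[4,0,25],[0,0,0]],[[6,0,25],[0,0,0]],[[6,0,18],[0,0,0]]])

```text
time: 7.9
eef_pos: [514.0, 158.8, 160.8]
orientation: [0.999, -0.054, 0.001, 0.0]
wrist_force: [1.0, 0.4, -0.3]
grip_width: -0.1
gripper_force: 0.0
```

```bash
python3 - <<'E'
from h import *
s=bot.state();print(s['time'],s['eef_pos'],s['orientation'],s['wrist_force'])
p=cam('scene')
print([(round(r['conf'],2),np.round(r['xyz']).tolist()) for r in bot.spot_point('lever_grip',p)])
E
```

```text
7.9 [514.03992325 158.81720919 160.77355151] [ 9.98563005e-01 -5.35873671e-02  5.64230931e-04  3.16736544e-05] [ 1.02966147  0.37858748 -0.30064136]
[(0.57, [514.0, 160.0, 138.0])]
```

Request:
carry_out(commands=[[[0,0,-13],[0,0,0]],[[-4,0,-14],[0,0,0]],[[-5,0,-14],[0,0,0]],[[-4,0,-14],[0,0,0]],[[-2,0,-13],[0,0,0]]])

```text
time: 8.5
eef_pos: [496.0, 159.8, 89.5]
orientation: [0.999, -0.053, -0.002, -0.0]
wrist_force: [-2.9, 3.1, 5.9]
grip_width: 0.1
gripper_force: 2.8
```

Request:
carry_out(commands=[[[-2,0,-13],[0,0,0]],[[0,0,-10],[0,0,0]],[[0,0,-6],[0,0,0]],[[0,0,-2.5],[0,0,0]],[[0,0,0],[0,0,0]]])

```text
time: 9.0
eef_pos: [494.3, 159.6, 61.7]
orientation: [0.999, -0.053, -0.001, 0.001]
wrist_force: [-14.2, -1.5, 37.4]
grip_width: 0.1
gripper_force: 18.4
```

Request:
carry_out(commands=[[[0,0,12],[0,0,0]],[[1,0,20],[0,0,0]],[[4,0,25],[0,0,0]],[[6,0,25],[0,0,0]],[[6,0,28],[0,0,0]]])

```text
time: 9.5
eef_pos: [512.6, 157.4, 169.3]
orientation: [0.999, -0.054, -0.001, 0.001]
wrist_force: [0.4, -0.2, -0.3]
grip_width: -0.0
gripper_force: 0.0
```

Request:
carry_out(commands=[[[0,0,20],[0,0,0]],[[0,0,20],[0,0,0]],[[0,-30,20],[0,0,0]],[[0,-45,0],[0,0,0]],[[0,-45,0],[0,0,0]]])

```text
time: 10.0
eef_pos: [512.9, 37.0, 229.4]
orientation: [0.999, -0.053, -0.0, 0.001]
wrist_force: [0.5, 0.5, -0.6]
grip_width: 0.1
gripper_force: 0.0
```

Request:
carry_out(commands=[[[-3,-45,0],[0,0,0]],[[-3,-45,0],[0,0,0]],[[-3,-45,0],[0,0,0]],[[-3,-45,0],[0,0,0]],[[-3,-45,0],[0,0,0]]], claw=90)

```text
time: 10.5
eef_pos: [496.5, -188.8, 228.6]
orientation: [0.999, -0.054, -0.001, 0.0]
wrist_force: [0.8, -0.8, -0.2]
grip_width: 55.4
gripper_force: 0.0
```

Request:
carry_out(commands=[[[-3,-45,0],[0,0,-0.02]],[[-3,-45,0],[0,0,0]],[[-3,-45,-20],[0,0,0]],[[-3,-45,-20],[0,0,0]],[[-3,-45,-20],[0,0,0]]])

```text
time: 11.0
eef_pos: [481.2, -413.4, 167.5]
orientation: [0.998, -0.064, -0.002, 0.0]
wrist_force: [1.3, 0.1, 0.4]
grip_width: 55.2
gripper_force: 0.0
```

```bash
python3 - <<'E'
from h import *
s=bot.state();print(s['time'],s['eef_pos'],s['orientation'],s['grip_width'])
for n in('wrist','top'):
    p=cam(n,'w2.png' if n=='wrist' else None)
    for t in('lever_grip','tag_long_stem','tag_long_pad','tag_short_stem','tag_short_pad'):
        print(t,[(round(r['conf'],2),np.round(r['xyz']).tolist(),np.round(proj(p,r['xyz'])).tolist()) for r in bot.spot_point(t,p)])
E
```

```text
11.0 [ 481.2185954  -413.41841191  167.50911885] [ 9.97947870e-01 -6.40131155e-02 -1.53207180e-03  1.50475863e-04] 55.20188143295659
lever_grip []
tag_long_stem [(0.93, [485.0, -430.0, 12.0], [333.0, 174.0]), (0.69, [495.0, -318.0, 15.0], [215.0, 179.0]), (0.58, [311.0, -112.0, 8.0], [82.0, 349.0])]
tag_long_pad [(0.73, [393.0, -118.0, 6.0], [62.0, 288.0]), (0.67, [566.0, -433.0, 9.0], [326.0, 85.0]), (0.5, [293.0, -291.0, 7.0], [234.0, 345.0])]
tag_short_stem [(0.81, [495.0, -318.0, 13.0], [216.0, 179.0])]
tag_short_pad [(0.85, [577.0, -335.0, 11.0], [214.0, 86.0])]
lever_grip [(0.72, [513.0, 160.0, 133.0], [250.0, 177.0])]
tag_long_stem [(0.94, [484.0, -430.0, 10.0], [471.0, 196.0]), (0.84, [211.0, -316.0, 7.0], [431.0, 297.0]), (0.78, [315.0, -112.0, 4.0], [356.0, 257.0]), (0.25, [503.0, -374.0, 2.0], [450.0, 189.0])]
tag_long_pad [(0.93, [394.0, -124.0, 8.0], [360.0, 228.0]), (0.67, [565.0, -440.0, 12.0], [475.0, 167.0]), (0.63, [289.0, -291.0, 3.0], [422.0, 267.0])]
tag_short_stem [(0.72, [496.0, -318.0, 10.0], [431.0, 191.0])]
tag_short_pad [(0.66, [578.0, -333.0, 10.0], [436.0, 162.0])]
```

View pics/w2.png

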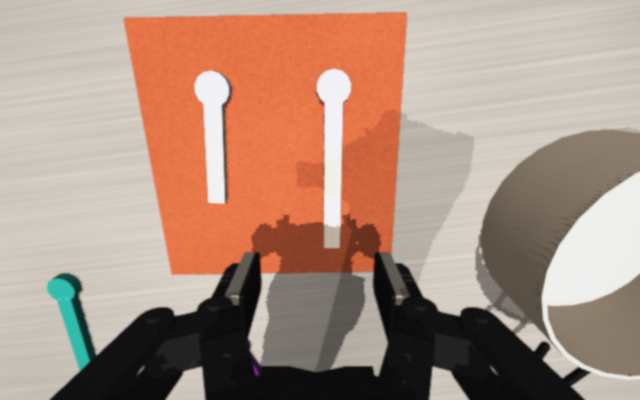

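Request:
carry_out(commands=[[[4,-8,-30],[0,0,0]],[[0,-8.5,-35],[0,0,0]],[[0,0,-35],[0,0,0]],[[0,0,-32],[0,0,0]],[[0,0,-20],[0,0,0]]])

```text
time: 12.1
eef_pos: [486.2, -426.5, 15.9]
orientation: [0.998, -0.063, -0.001, -0.001]
wrist_force: [-1.1, -0.2, -0.5]
grip_width: 55.2
gripper_force: 0.0
```

Request:
carry_out(commands=[[[0,0,-4],[0,0,0]],[[0,0,-4.5],[0,0,0]],[[0,0,0],[0,0,0]],[[0,0,0],[0,0,0]],[[0,0,0],[0,0,0]]])

```text
time: 12.6
eef_pos: [488.1, -428.2, 11.2]
orientation: [0.998, -0.064, 0.001, 0.001]
wrist_force: [1.2, -0.8, -0.1]
grip_width: 54.9
gripper_force: 0.0
```

Request:
carry_out(commands=[[[0,0,0],[0,0,0]],[[0,0,0],[0,0,0]],[[0,0,0],[0,0,0]],[[0,0,0],[0,0,0]],[[0,0,0],[0,0,0]]], claw=255, squeeze=80)

```text
time: 13.1
eef_pos: [487.5, -427.8, 10.5]
orientation: [0.998, -0.064, 0.0, 0.0]
wrist_force: [-1.6, 1.0, 5.6]
grip_width: 12.9
gripper_force: 78.4
```

```bash
python3 - <<'E'
from h import *
s=bot.state();print(s['time'],s['eef_pos'],s['orientation'],s['grip_width'],s['gripper_force'],s['wrist_force'])
E
```

```text
13.1 [ 487.47511022 -427.8353842    10.49153357] [ 9.97974178e-01 -6.36194216e-02  1.65067172e-04  2.86535795e-04] 12.922857255885205 78.38894963264465 [-1.56955223  0.98426017  5.56270974]
```

Request:
carry_out(commands=[[[0,0,0],[0,0,0]],[[0,0,0],[0,0,0]],[[0,0,-2],[0,0,0]],[[-1,-1,-2],[0,0,0]],[[0,0,-1],[0,0,0]]], claw=130)

```text
time: 13.6
eef_pos: [485.8, -428.6, 4.2]
orientation: [0.998, -0.064, -0.0, -0.0]
wrist_force: [-0.1, 0.4, -0.5]
grip_width: 41.9
gripper_force: 0.0
```

Request:
carry_out(commands=[[[0,0,0],[0,0,0]],[[0,0,0],[0,0,0]],[[0,0,0],[0,0,0]],[[0,0,0],[0,0,0]],[[0,0,0],[0,0,0]]], claw=255)

```text
time: 14.1
eef_pos: [486.5, -428.6, 5.0]
orientation: [0.998, -0.064, 0.0, 0.0]
wrist_force: [-0.2, -0.4, 1.5]
grip_width: 13.5
gripper_force: 80.0
```

```bash
python3 - <<'E'
from h import *
s=bot.state();print(s['time'],s['eef_pos'],s['orientation'],s['grip_width'],s['gripper_force'],s['wrist_force'])
p=cam('wrist','w3.png')
for t in('tag_long_stem','tag_long_pad'):
        print(t,[(round(r['conf'],2),np.round(r['xyz']).tolist(),np.round(proj(p,r['xyz'])).tolist()) for r in bot.spot_point(t,p)])
E
```

```text
14.1 [ 486.46657123 -428.61106756    4.97110525] [ 9.97980447e-01 -6.35215822e-02  1.60677932e-04  9.68612887e-05] 13.53433209356893 79.96058464050293 [-0.204915   -0.36352176  1.52882951]
tag_long_stem [(0.63, [485.0, -430.0, 11.0], [321.0, 271.0])]
tag_long_pad [(0.59, [567.0, -434.0, 13.0], [304.0, 94.0]), (0.35, [506.0, -372.0, -1.0], [202.0, 234.0])]
```

View pics/w3.png

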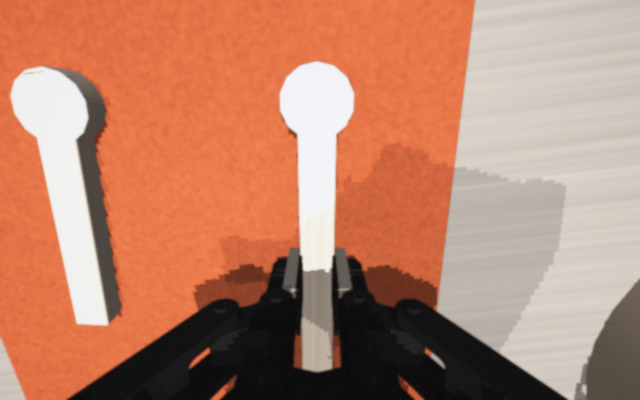

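Request:
carry_out(commands=[[[0,0,10],[0,0,0]],[[0,0,25],[0,0,0]],[[0,0,35],[0,0,0]],[[0,0,35],[0,0,0]],[[0,0,20],[0,0,0]]])

```text
time: 14.75
eef_pos: [487.5, -429.2, 133.4]
orientation: [0.998, -0.063, 0.002, 0.001]
wrist_force: [0.2, -0.5, -0.2]
grip_width: 13.3
gripper_force: 79.6
```

Request:
carry_out(commands=[[[-3,40,0],[0,0,0.01]],[[-3,40,0],[0,0,0.01]],[[-3,40,0],[0,0,0]],[[-3,40,0],[0,0,0]],[[-3,40,0],[0,0,0]]])

```text
time: 15.25
eef_pos: [470.9, -227.0, 130.3]
orientation: [0.999, -0.054, 0.0, 0.0]
wrist_force: [0.6, 1.3, -1.1]
grip_width: 13.5
gripper_force: 82.8
```

Request:
carry_out(commands=[[[-3,40,0],[0,0,0]],[[-3,40,0],[0,0,0]],[[-3,40,0],[0,0,0]],[[-3,40,0],[0,0,0]],[[-3,40,0],[0,0,0]]])

```text
time: 15.75
eef_pos: [456.0, -27.1, 130.4]
orientation: [0.999, -0.054, 0.0, 0.0]
wrist_force: [1.2, -0.2, -0.9]
grip_width: 13.6
gripper_force: 82.8
```

Request:
carry_out(commands=[[[-3,27,0],[0,0,0]],[[0,25,0],[0,0,0]],[[0,0,0],[0,0,0]],[[0,0,0],[0,0,0]],[[0,0,0],[0,0,0]]])

```text
time: 16.25
eef_pos: [453.3, 22.4, 129.9]
orientation: [0.999, -0.054, 0.0, 0.0]
wrist_force: [-1.1, -0.5, -1.2]
grip_width: 13.2
gripper_force: 82.9
```

```bash
cat >> h.py <<'E'
def tagm(p,e,yaw,dz=12):
    # bright pixels of held tag top (z=eef+dz); returns pad centre & angle in world, offset along tool
    hsv=cv2.cvtColor(p['color'],cv2.COLOR_RGB2HSV); m=((hsv[:,:,1]<25)&(hsv[:,:,2]>205)).astype(np.uint8)
    n,l,st,ce=cv2.connectedComponentsWithStats(m); i=1+np.argmax(st[1:,4]); print('blob',st[i])
    dt=cv2.distanceTransform((l==i).astype(np.uint8),cv2.DIST_L2,5); _,r,_,c=cv2.minMaxLoc(dt)
    w=dt>r-1.5; v,u=np.where(w); c=(u.mean(),v.mean())
    a=at(p,*c,e[2]+dz); print('pad px',c,'r',r,'world',a.round(1)); return a
def pr(p,ts):
    for t in ts: print(t,[(round(r['conf'],2),np.round(r['xyz']).tolist(),np.round(proj(p,r['xyz'])).tolist()) for r in bot.spot_point(t,p)])
E
python3 - <<'E'
from h import *
s=bot.state();e=s['eef_pos'];print(s['time'],e,s['orientation'],s['grip_width'],s['gripper_force'],s['wrist_force'])
p=cam('wrist','w4.png'); a=tagm(p,e,0); print(a-e)
pr(p,('tag_long_pad','tag_long_stem','plunger_top','press','stamp_tip'))
E
```

```text
16.25 [453.33260565  22.37044084 129.9287993 ] [ 9.98530089e-01 -5.41988811e-02  1.93688352e-05  3.78427833e-04] 13.187381498578299 82.92271256446838 [-1.12349106 -0.49057452 -1.23677774]
blob [ 281   62   73  210 8767]
pad px (np.float64(316.73333333333335), np.float64(100.2)) r 35.953495025634766 world [531.2  13.9 141.9]
[77.85730581 -8.46884886 12.        ]
tag_long_pad [(0.98, [396.0, -119.0, 9.0], [480.0, 235.0]), (0.56, [533.0, 16.0, 135.0], [311.0, 95.0])]
tag_long_stem [(0.8, [451.0, 21.0, 136.0], [319.0, 273.0]), (0.62, [312.0, -113.0, 8.0], [468.0, 313.0])]
plunger_top []
press [(0.77, [587.0, 8.0, 1.0], [316.0, 17.0])]
stamp_tip []
```

View pics/w4.png

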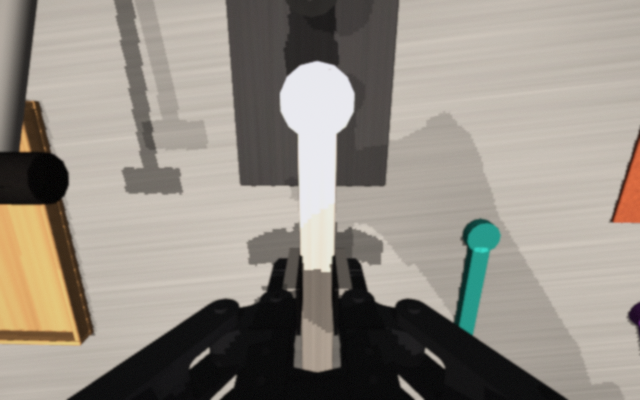

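```bash
python3 - <<'E'
from h import *
p=cam('wrist')
P=[at(p,*c,20) for c in((240.5,185.5),(386,185.5),(227.5,2),(398,2))]
print(np.round(P,1)); m=(P[0]+P[1])/2; y=(P[0]-P[1])[:2]; print(np.linalg.norm(y)); x=np.array([y[1],-y[0]])/np.linalg.norm(y); print(x,m[:2]+130*x)
d1=P[2]-P[0];d2=P[3]-P[1];print(np.arctan2(d1[1],d1[0]),np.arctan2(d2[1],d2[0]))
E
```

```text
[[468.4  83.8  20. ]
 [455.5 -34.5  20. ]
 [598.7  68.6  20. ]
 [586.1 -47.9  20. ]]
119.06693283723827
[ 0.99409838 -0.10848235] [591.18873062  10.5457754 ]
-0.11651639779006431 -0.1023198405236972
```

Request:
carry_out(commands=[[[0,2.5,-25],[0,0,0]],[[0,0,-30],[0,0,0]],[[0,0,-25],[0,0,0]],[[0,0,-14],[0,0,0]],[[0,0,-5],[0,0,0]]])

```text
time: 17.1
eef_pos: [452.4, 25.9, 29.6]
orientation: [0.999, -0.054, -0.001, -0.0]
wrist_force: [-0.3, -0.8, -1.4]
grip_width: 13.5
gripper_force: 83.0
```

Request:
carry_out(commands=[[[0,0,0],[0,0,0]],[[15,-1.6,0],[0,0,0]],[[15,-1.6,0],[0,0,0]],[[15,-1.7,0],[0,0,0]],[[10,-1,0],[0,0,0]]])

```text
time: 17.6
eef_pos: [510.7, 19.9, 32.3]
orientation: [0.999, -0.054, 0.002, -0.0]
wrist_force: [0.9, 0.2, -1.5]
grip_width: 13.5
gripper_force: 83.0
```

```bash
python3 - <<'E'
from h import *
s=bot.state();e=s['eef_pos'];print(s['time'],e,s['orientation'],s['grip_width'],s['gripper_force'],s['wrist_force'])
E
```

```text
17.6 [510.65934648  19.87375434  32.27529835] [ 9.98547026e-01 -5.38630243e-02  1.61343170e-03 -9.47027617e-05] 13.484337317550363 82.96856045722961 [ 0.88046506  0.16118735 -1.52844339]
```

Request:
carry_out(commands=[[[4,-1,0],[0,0,0]],[[0,0,-3],[0,0,0]],[[0,0,-2],[0,0,0]],[[0,0,-2],[0,0,0]],[[0,0,0],[0,0,0]]])

```text
time: 18.1
eef_pos: [511.4, 19.1, 23.4]
orientation: [0.999, -0.053, -0.001, 0.0]
wrist_force: [-0.1, -1.7, -1.7]
grip_width: 13.8
gripper_force: 83.0
```

```bash
python3 - <<'E'
from h import *
for i in range(2):
  s=bot.state();e=s['eef_pos'];print(s['time'],e,s['grip_width'],s['gripper_force'],s['wrist_force'])
  p=cam('wrist','w5.png')
pr(p,('tag_long_pad','tag_long_stem','plunger_top','press','stamp_tip'))
E
```

```text
18.1 [511.36332632  19.11941655  23.36054331] 13.775461871470672 82.96795964241028 [-0.05980549 -1.65579145 -1.74073945]
18.15 [511.63490404  19.14583099  23.53253256] 13.364394885442406 82.96830296516418 [-0.74470004 -0.41351029 -0.73789188]
tag_long_pad [(0.82, [396.0, -119.0, 6.0], [545.0, 384.0])]
tag_long_stem []
plunger_top []
press [(0.87, [588.0, 6.0, -0.0], [327.0, 99.0])]
stamp_tip []
```

View pics/w5.png

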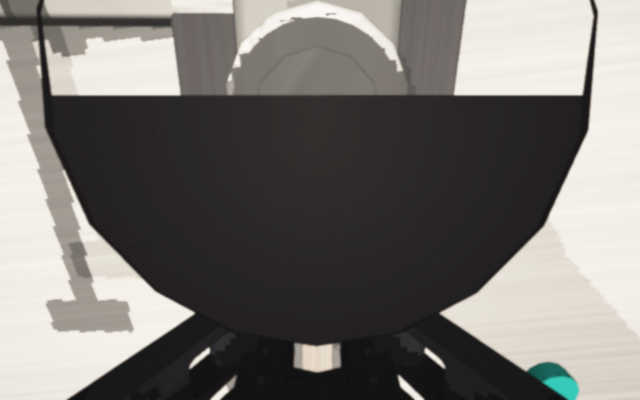

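Request:
carry_out(commands=[[[2,0,-1],[0,0,0]],[[0,0,-1],[0,0,0]],[[0,0,-0.5],[0,0,0]],[[0,0,0],[0,0,0]],[[0,0,0],[0,0,0]]])

```text
time: 18.95
eef_pos: [514.2, 19.1, 21.2]
orientation: [0.999, -0.054, -0.0, 0.0]
wrist_force: [1.6, -0.4, -1.2]
grip_width: 13.5
gripper_force: 83.0
```

Request:
carry_out(commands=[[[0,0,0],[0,0,0]],[[0,0,0],[0,0,0]],[[0,0,0],[0,0,0]],[[0,0,0],[0,0,0]],[[0,0,0],[0,0,0]]], claw=140)

```text
time: 19.45
eef_pos: [514.4, 19.1, 21.4]
orientation: [0.999, -0.054, 0.0, 0.0]
wrist_force: [-1.3, 1.2, 0.5]
grip_width: 38.5
gripper_force: 0.0
```

Request:
carry_out(commands=[[[0,0,20],[0,0,0]],[[-15,2,30],[0,0,0]],[[-20,2,35],[0,0,0]],[[-20,2,35],[0,0,0]],[[-20,2,30],[0,0,0]]])

```text
time: 19.95
eef_pos: [438.7, 27.3, 172.7]
orientation: [0.999, -0.053, 0.0, 0.0]
wrist_force: [1.4, -0.2, 1.6]
grip_width: 38.5
gripper_force: 0.0
```

```bash
python3 - <<'E'
from h import *
s=bot.state();e=s['eef_pos'];print(s['time'],e,s['grip_width'],s['gripper_force'],s['wrist_force'])
p=cam('wrist','w6.png')
pr(p,('tag_long_pad','tag_long_stem','plunger_top','press','stamp_tip'))
p=cam('top'); pr(p,('tag_short_stem',))
E
```

```text
19.95 [438.68868647  27.34713142 172.67417851] 38.480317494002726 0.0 [ 1.38488158 -0.22113792  1.61539172]
tag_long_pad [(0.81, [399.0, -117.0, 6.0], [462.0, 200.0]), (0.68, [293.0, -294.0, 8.0], [622.0, 276.0])]
tag_long_stem [(0.69, [215.0, -316.0, 3.0], [624.0, 328.0]), (0.67, [514.0, 16.0, 28.0], [320.0, 98.0]), (0.61, [313.0, -112.0, 10.0], [455.0, 276.0])]
plunger_top []
press [(0.93, [588.0, 8.0, -2.0], [321.0, 7.0])]
stamp_tip []
tag_short_stem [(0.72, [495.0, -318.0, 10.0], [431.0, 191.0]), (0.56, [705.0, 271.0, 39.0], [215.0, 110.0]), (0.32, [454.0, 353.0, 3.0], [185.0, 204.0])]
```

View pics/w6.png

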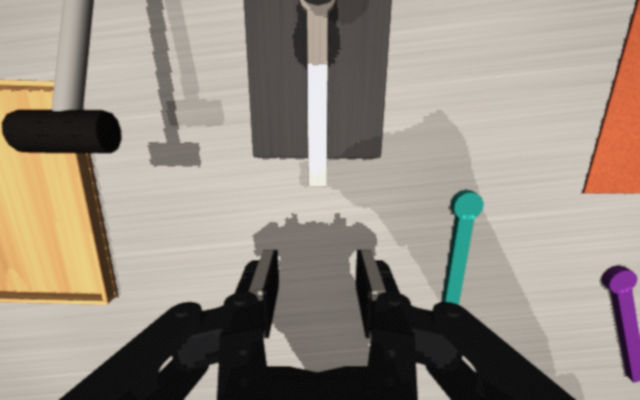

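```bash
python3 - <<'E'
from h import *
p=cam('wrist')
L,R=at(p,253,158,20),at(p,381,158,20); y=(L-R)[:2];w=np.linalg.norm(y); x=np.array([y[1],-y[0]])/w; m=(L+R)[:2]/2
o=m+130*x
print(w,x,o)
for c in((317.5,186,32),(317.5,70,32)):
    q=at(p,*c)[:2]-o; print(at(p,*c)[:2], q@x, q@np.array([-x[1],x[0]]))
E
```

```text
118.1315881056238 [ 0.99423431 -0.10722936] [590.93050135  10.41338479]
[438.38486099  26.40901916] -153.38131121787984 -0.45396314705691054
[535.99368895  15.94973373] -55.21372296381226 -0.3864112627471817
```

Request:
carry_out(commands=[[[30,-3.5,5],[0,0,0]],[[32,-3.5,0],[0,0,0]],[[32,-3.5,0],[0,0,0]],[[32,-3.5,0],[0,0,0]],[[27,-3.5,0],[0,0,0]]], claw=255)

```text
time: 20.9
eef_pos: [593.7, 9.4, 174.6]
orientation: [0.999, -0.054, -0.001, -0.0]
wrist_force: [0.3, -0.1, -0.1]
grip_width: 0.2
gripper_force: 0.0
```

Request:
carry_out(commands=[[[0,0,0],[0,0,0]],[[0,0,-10],[0,0,0]],[[0,0,-10],[0,0,0]],[[0,0,-7],[0,0,0]],[[0,0,0],[0,0,0]]])

```text
time: 21.4
eef_pos: [590.4, 9.5, 147.6]
orientation: [0.999, -0.053, -0.002, 0.0]
wrist_force: [-0.7, 0.0, -0.2]
grip_width: 0.3
gripper_force: 0.0
```

Request:
carry_out(commands=[[[0,0,-6],[0,0,0]],[[0,0,-6],[0,0,0]],[[0,0,-6],[0,0,0]],[[0,0,-4],[0,0,0]],[[0,0,0],[0,0,0]]])

```text
time: 21.9
eef_pos: [592.4, 9.7, 128.0]
orientation: [0.999, -0.053, 0.0, 0.0]
wrist_force: [-4.6, 0.7, 10.1]
grip_width: -0.3
gripper_force: 4.9
```

```bash
python3 - <<'E'
from h import *
s=bot.state();e=s['eef_pos'];print(s['time'],e,s['grip_width'],s['gripper_force'],s['wrist_force'],s['ft_torque'])
E
```

```text
21.9 [592.35809549   9.70964029 127.97641455] -0.26599255744199846 4.930765683820937 [-4.58233477  0.65240771 10.10551554] [-0.02748557  0.82553525  0.00367793]
```

Request:
carry_out(commands=[[[0,0,-1.5],[0,0,0]],[[0,0,-1.5],[0,0,0]],[[0,0,-1],[0,0,0]],[[0,0,-0.5],[0,0,0]],[[0,0,0],[0,0,0]]])

```text
time: 22.4
eef_pos: [592.5, 9.7, 125.1]
orientation: [0.999, -0.053, 0.0, 0.001]
wrist_force: [-6.9, -0.6, 17.9]
grip_width: -0.3
gripper_force: 8.7
```

Request:
carry_out(commands=[[[0,0,-0.7],[0,0,0]],[[0,0,0],[0,0,0]],[[0,0,0],[0,0,0]],[[0,0,0],[0,0,0]],[[0,0,0],[0,0,0]]])

```text
time: 22.9
eef_pos: [592.5, 9.7, 125.0]
orientation: [0.999, -0.053, 0.001, 0.001]
wrist_force: [-9.0, -1.1, 21.6]
grip_width: -0.0
gripper_force: 11.1
```

Request:
carry_out(commands=[[[0,0,0],[0,0,0]],[[0,0,0],[0,0,0]],[[0,0,0],[0,0,0]],[[0,0,0],[0,0,0]],[[0,0,0],[0,0,0]]])

```text
time: 23.4
eef_pos: [592.5, 9.7, 125.0]
orientation: [0.999, -0.054, 0.001, 0.001]
wrist_force: [-8.6, -0.1, 20.9]
grip_width: -0.3
gripper_force: 11.1
```

Request:
carry_out(commands=[[[0,0,8],[0,0,0]],[[0,0,10],[0,0,0]],[[0,0,15],[0,0,0]],[[-15,2,15],[0,0,0]],[[-30,3,0],[0,0,0]]])

```text
time: 23.9
eef_pos: [550.3, 14.8, 172.6]
orientation: [0.999, -0.054, 0.003, -0.001]
wrist_force: [-0.5, -0.0, 0.0]
grip_width: 0.1
gripper_force: 0.0
```

Request:
carry_out(commands=[[[-32,3.5,0],[0,0,0]],[[-32,3.5,0],[0,0,0]],[[-32,3.5,0],[0,0,0]],[[-12,1,0],[0,0,0]],[[0,0,0],[0,0,0]]], claw=140)

```text
time: 24.4
eef_pos: [438.4, 25.7, 170.4]
orientation: [0.999, -0.053, 0.0, 0.001]
wrist_force: [0.3, -0.5, 1.2]
grip_width: 38.5
gripper_force: 0.0
```

```bash
python3 - <<'E'
from h import *
s=bot.state();e=s['eef_pos'];print(s['time'],e,s['grip_width'],s['gripper_force'],s['wrist_force'])
p=cam('wrist','w7.png')
pr(p,('tag_long_stem','press'))
m=bot.masks_of('tag_long_stem',p)
for r in m[:3]:
    v,u=np.where(r['pixels']); print(r['conf'],u.min(),u.max(),v.min(),v.max())
p=cam('top'); pr(p,('tag_short_stem','tag_short_pad','tray'))
for z,c in((20,[(155,157.5),(228.5,168),(214,252.5),(140.5,241.5)]),): 
    P=np.array([at(p,*q,z)[:2] for q in c]); print(P.round(),P.mean(0))
E
```

```text
24.4 [438.3771969   25.71802503 170.4441955 ] 38.54103504903815 0.0 [ 0.32810741 -0.52282266  1.1612242 ]
tag_long_stem [(0.75, [308.0, -109.0, 10.0], [452.0, 281.0]), (0.72, [215.0, -316.0, 5.0], [625.0, 331.0])]
press [(0.59, [588.0, 6.0, 1.0], [321.0, 5.0])]
0.8 600 639 266 383
0.69 440 482 190 302
0.62 297 332 0 186
tag_short_stem [(0.85, [496.0, -316.0, 10.0], [430.0, 191.0])]
tag_short_pad [(0.86, [576.0, -332.0, 13.0], [436.0, 162.0]), (0.62, [451.0, 354.0, 1.0], [184.0, 205.0])]
tray [(0.96, [452.0, 352.0, 2.0], [185.0, 204.0])]
[[576. 431.]
 [551. 235.]
 [325. 266.]
 [352. 459.]] [450.85766128 347.52751268]
```

Request:
carry_out(commands=[[[20,-2,-30],[0,0,0]],[[20,-2,-35],[0,0,0]],[[20,-2,-35],[0,0,0]],[[15,-1.5,-25],[0,0,0]],[[0,0,-15],[0,0,0]]])

```text
time: 25.3
eef_pos: [515.4, 18.5, 27.7]
orientation: [0.999, -0.054, -0.001, -0.0]
wrist_force: [0.4, 0.7, 0.3]
grip_width: 38.3
gripper_force: 0.0
```

Request:
carry_out(commands=[[[0,0,-3],[0,0,0]],[[0,0,0],[0,0,0]],[[0,0,0],[0,0,0]],[[0,0,0],[0,0,0]],[[0,0,0],[0,0,0]]])

```text
time: 25.8
eef_pos: [514.9, 18.4, 28.3]
orientation: [0.999, -0.054, 0.001, 0.0]
wrist_force: [-0.2, -0.3, 0.0]
grip_width: 38.7
gripper_force: 0.0
```

Request:
carry_out(commands=[[[-1,0,-4],[0,0,0]],[[0,0,-3],[0,0,0]],[[0,0,0],[0,0,0]],[[0,0,0],[0,0,0]],[[0,0,0],[0,0,0]]])

```text
time: 26.3
eef_pos: [513.3, 18.6, 20.1]
orientation: [0.999, -0.054, -0.0, -0.0]
wrist_force: [0.7, 0.2, 0.4]
grip_width: 38.3
gripper_force: 0.0
```

Request:
carry_out(commands=[[[0,0,0],[0,0,0]],[[0,0,0],[0,0,0]],[[0,0,0],[0,0,0]],[[0,0,0],[0,0,0]],[[0,0,0],[0,0,0]]], claw=255)

```text
time: 26.8
eef_pos: [513.7, 18.7, 20.7]
orientation: [0.999, -0.053, 0.0, 0.0]
wrist_force: [-0.7, 0.9, 5.4]
grip_width: 13.9
gripper_force: 78.8
```

Request:
carry_out(commands=[[[0,0,4],[0,0,0]],[[0,0,4],[0,0,0]],[[-12,1.3,0],[0,0,0]],[[-25,2.7,0],[0,0,0]],[[-35,3.8,0],[0,0,0]]])

```text
time: 27.3
eef_pos: [441.1, 26.6, 28.2]
orientation: [0.999, -0.054, 0.001, -0.0]
wrist_force: [-0.7, -0.7, -0.9]
grip_width: 13.5
gripper_force: 78.2
```

Request:
carry_out(commands=[[[-10,0,30],[0,0,0]],[[-10,0,35],[0,0,0]],[[0,0,40],[0,0,0]],[[0,0,35],[0,0,0]],[[0,0,20],[0,0,-0.023]]])

```text
time: 27.8
eef_pos: [421.2, 26.5, 190.2]
orientation: [0.998, -0.065, 0.001, 0.001]
wrist_force: [0.5, -0.4, -2.2]
grip_width: 13.6
gripper_force: 78.4
```

Request:
carry_out(commands=[[[2,37,0],[0,0,0]],[[2,37,0],[0,0,0]],[[2,37,0],[0,0,0]],[[2,37,0],[0,0,0]],[[2,37,0],[0,0,0]]])

```text
time: 28.3
eef_pos: [430.2, 212.1, 187.7]
orientation: [0.998, -0.065, -0.0, 0.001]
wrist_force: [0.4, 0.8, -1.1]
grip_width: 13.5
gripper_force: 78.4
```

Request:
carry_out(commands=[[[2,37,0],[0,0,0]],[[3,37,0],[0,0,0]],[[3,37,0],[0,0,0]],[[3,37,0],[0,0,0]],[[3,34,-20],[0,0,0]]])

```text
time: 28.8
eef_pos: [445.6, 390.0, 169.9]
orientation: [0.998, -0.065, 0.001, -0.002]
wrist_force: [0.9, 1.0, -1.1]
grip_width: 13.5
gripper_force: 78.5
```

Request:
carry_out(commands=[[[0,0,-25],[0,0,0]],[[0,0,-25],[0,0,0]],[[0,0,-20],[0,0,0]],[[0,0,0],[0,0,0]],[[0,0,0],[0,0,0]]])

```text
time: 29.3
eef_pos: [444.1, 386.9, 97.7]
orientation: [0.998, -0.065, -0.001, 0.001]
wrist_force: [0.1, 0.2, -1.6]
grip_width: 13.6
gripper_force: 78.5
```

```bash
python3 - <<'E'
from h import *
s=bot.state();e=s['eef_pos'];print(s['time'],e,s['orientation'],s['grip_width'],s['gripper_force'],s['wrist_force'])
p=cam('wrist','w8.png')
pr(p,('tag_long_stem','tray','lever_grip'))
E
```

```text
29.3 [444.10931888 386.90060848  97.73053836] [ 9.97879625e-01 -6.50776825e-02 -9.25240357e-04  5.41152072e-04] 13.622755290616766 78.49294781684875 [ 0.14043882  0.22655977 -1.63687891]
tag_long_stem [(0.83, [443.0, 383.0, 106.0], [325.0, 271.0])]
tray []
lever_grip []
```

View pics/w8.png

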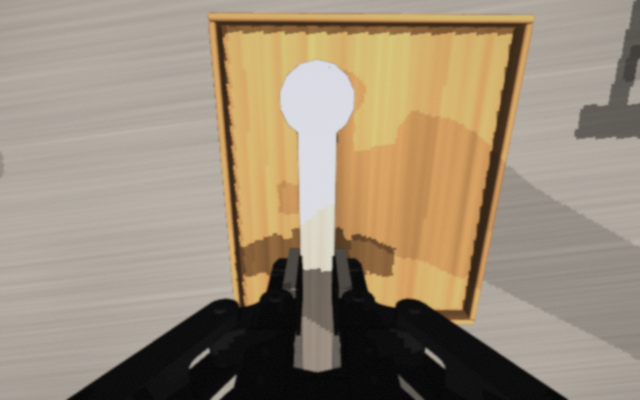

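```bash
python3 - <<'E'
from h import *
p=cam('wrist'); c=[at(p,*q,20)[:2] for q in((209,15),(533,17),(475,321))]
print(np.round(c,1),'centre',(c[0]+c[2])/2, 'sizes',np.linalg.norm(c[0]-c[1]),np.linalg.norm(c[1]-c[2]),'yaw',np.arctan2(*(c[1]-c[2])[::-1]))
E
```

```text
[[579.2 436.9]
 [552.1 240.3]
 [328.8 269.8]] centre [453.97266622 353.31654572] sizes 198.45864872415765 225.31275385676653 yaw -0.13133215383068594
```

Request:
carry_out(commands=[[[5,8,-20],[0,0,0]],[[0,0,-25],[0,0,0]],[[0,0,-20],[0,0,0]],[[0,0,-12],[0,0,0]],[[0,0,-6],[0,0,0]]])

```text
time: 30.05
eef_pos: [449.7, 395.0, 14.2]
orientation: [0.998, -0.065, -0.001, 0.0]
wrist_force: [0.2, -0.0, -0.8]
grip_width: 13.3
gripper_force: 78.5
```

Request:
carry_out(commands=[[[0,0,0],[0,0,0]],[[0,0,0],[0,0,0]],[[0,0,0],[0,0,0]],[[0,0,0],[0,0,0]],[[0,0,0],[0,0,0]]])

```text
time: 30.55
eef_pos: [450.3, 395.7, 15.5]
orientation: [0.998, -0.065, -0.0, -0.0]
wrist_force: [-0.9, 0.3, -2.1]
grip_width: 13.7
gripper_force: 78.5
```

Request:
carry_out(commands=[[[0,0,-3],[0,0,0]],[[0,0,-3],[0,0,0]],[[0,0,-2],[0,0,0]],[[0,0,-1],[0,0,0]],[[0,0,0],[0,0,0]]])

```text
time: 31.05
eef_pos: [449.8, 395.3, 5.8]
orientation: [0.998, -0.065, -0.0, 0.0]
wrist_force: [-0.8, -0.5, -0.9]
grip_width: 13.4
gripper_force: 78.6
```

Request:
carry_out(commands=[[[0,0,0],[0,0,0]],[[0,0,0],[0,0,0]],[[0,0,0],[0,0,0]],[[0,0,0],[0,0,0]],[[0,0,0],[0,0,0]]], claw=140)

```text
time: 31.55
eef_pos: [450.0, 395.4, 6.0]
orientation: [0.998, -0.065, -0.0, -0.0]
wrist_force: [0.4, 0.0, 0.4]
grip_width: 38.4
gripper_force: 0.0
```

Request:
carry_out(commands=[[[0,0,20],[0,0,0]],[[0,0,40],[0,0,0]],[[0,0,40],[0,0,0]],[[0,0,40],[0,0,0]],[[0,0,40],[0,0,0]]])

```text
time: 32.05
eef_pos: [449.7, 395.2, 187.6]
orientation: [0.998, -0.065, -0.0, 0.0]
wrist_force: [0.8, -0.3, -0.4]
grip_width: 38.8
gripper_force: 0.0
```

```bash
python3 - <<'E'
from h import *
s=bot.state();e=s['eef_pos'];print(s['time'],e,s['grip_width'],s['gripper_force'],s['wrist_force'])
p=cam('wrist','w9.png')
pr(p,('tag_long_stem','tag_long_pad','tray'))
p=cam('top'); pr(p,('tag_short_stem','tag_short_pad'))
E
```

```text
32.05 [449.71583068 395.16848073 187.56367723] 38.84091295727088 0.0 [ 0.80901424 -0.32050019 -0.42740308]
tag_long_stem [(0.95, [448.0, 394.0, 14.0], [318.0, 177.0])]
tag_long_pad [(0.57, [531.0, 390.0, 14.0], [311.0, 91.0])]
tray [(0.72, [451.0, 351.0, -4.0], [357.0, 165.0])]
tag_short_stem [(0.6, [499.0, -319.0, 10.0], [431.0, 190.0])]
tag_short_pad [(0.73, [703.0, 271.0, 40.0], [215.0, 110.0]), (0.68, [574.0, -336.0, 9.0], [437.0, 163.0]), (0.56, [452.0, 351.0, 6.0], [185.0, 204.0])]
```

Request:
carry_out(commands=[[[2,-44,0],[0,0,0]],[[2,-44,0],[0,0,0]],[[2,-44,0],[0,0,0]],[[2,-44,0],[0,0,0]],[[2,-44,0],[0,0,0]]])

```text
time: 32.9
eef_pos: [458.7, 173.2, 184.4]
orientation: [0.998, -0.065, -0.002, 0.001]
wrist_force: [0.6, -0.4, 0.6]
grip_width: 38.5
gripper_force: 0.0
```

Request:
carry_out(commands=[[[2,-44,0],[0,0,0]],[[2,-44,0],[0,0,0]],[[2,-44,0],[0,0,0]],[[2,-44,0],[0,0,0]],[[2,-44,0],[0,0,0]]])

```text
time: 33.4
eef_pos: [468.7, -46.3, 184.6]
orientation: [0.998, -0.065, -0.002, 0.0]
wrist_force: [1.0, 0.3, -0.2]
grip_width: 38.5
gripper_force: 0.0
```

Request:
carry_out(commands=[[[2,-44,0],[0,0,-0.02]],[[2,-44,0],[0,0,-0.02]],[[2,-44,0],[0,0,-0.02]],[[2,-44,0],[0,0,0]],[[2,-44,0],[0,0,0]]])

```text
time: 33.9
eef_pos: [478.8, -265.9, 184.3]
orientation: [0.995, -0.095, -0.002, -0.0]
wrist_force: [1.2, -0.8, -0.7]
grip_width: 38.4
gripper_force: 0.0
```

```bash
python3 - <<'E'
from h import *
s=bot.state();e=s['eef_pos'];print(s['time'],e,s['orientation'],s['grip_width'])
p=cam('wrist','w10.png')
pr(p,('tag_short_stem','tag_short_pad'))
hsv=cv2.cvtColor(p['color'],cv2.COLOR_RGB2HSV); m=((hsv[:,:,1]<60)&(hsv[:,:,2]>215)).astype(np.uint8)
n,l,st,ce=cv2.connectedComponentsWithStats(m)
for i in range(1,n):
    if st[i,4]<300: continue
    v,u=np.where(l==i); P=np.array([at(p,a,b,16)[:2] for a,b in zip(u,v)])
    mu=P.mean(0); w,V=np.linalg.eigh(np.cov((P-mu).T)); d=V[:,1]*np.sign(V[0,1]); t=(P-mu)@d
    print(st[i],'len',np.ptp(t),'tail',mu+d*t.min(),'tip',mu+d*t.max(),'ang',np.arctan2(d[1],d[0]),'grip',mu+d*(t.min()+25))
E
```

```text
33.9 [ 478.82026496 -265.94217007  184.28229262] [ 9.95475673e-01 -9.49995345e-02 -1.77660315e-03 -3.42700289e-04] 38.41644705688429
tag_short_stem [(0.62, [498.0, -319.0, 14.0], [366.0, 148.0])]
tag_short_pad [(0.57, [581.0, -334.0, 10.0], [369.0, 54.0])]
[ 356   42   32  132 2430] len 117.99747087967688 tail [ 473.33022046 -314.15722229] tip [ 589.17163949 -336.61092514] ang -0.19145722584704342 grip [ 497.87342002 -318.91446468]
```

Request:
carry_out(commands=[[[9,-26,-20],[0,0,0]],[[9.5,-26.5,-35],[0,0,0]],[[0,0,-40],[0,0,0]],[[0,0,-40],[0,0,0]],[[0,0,-20],[0,0,0]]])

```text
time: 34.55
eef_pos: [495.6, -313.5, 25.9]
orientation: [0.996, -0.094, -0.004, -0.002]
wrist_force: [-0.8, -0.0, -0.7]
grip_width: 38.5
gripper_force: 0.0
```

Request:
carry_out(commands=[[[0,0,0],[0,0,0]],[[0,0,0],[0,0,0]],[[0,0,0],[0,0,0]],[[0,0,0],[0,0,0]],[[0,0,0],[0,0,0]]])

```text
time: 35.05
eef_pos: [499.4, -317.5, 32.4]
orientation: [0.995, -0.095, 0.001, 0.0]
wrist_force: [-0.1, -0.2, -0.4]
grip_width: 38.3
gripper_force: 0.0
```

Request:
carry_out(commands=[[[-1.5,-1,-10],[0,0,0]],[[0,0,-8],[0,0,0]],[[0,0,-5],[0,0,0]],[[0,0,-3],[0,0,0]],[[0,0,0],[0,0,0]]])

```text
time: 35.55
eef_pos: [496.4, -317.8, 4.0]
orientation: [0.995, -0.095, -0.001, -0.0]
wrist_force: [-0.0, 0.5, -0.3]
grip_width: 38.8
gripper_force: 0.0
```

Request:
carry_out(commands=[[[0,0,0],[0,0,0]],[[0,0,0],[0,0,0]],[[0,0,0],[0,0,0]],[[0,0,0],[0,0,0]],[[0,0,0],[0,0,0]]])

```text
time: 36.05
eef_pos: [497.0, -318.2, 5.1]
orientation: [0.995, -0.095, -0.0, 0.0]
wrist_force: [-0.1, -0.4, 0.3]
grip_width: 38.6
gripper_force: 0.0
```

Request:
carry_out(commands=[[[0,0,0],[0,0,0]],[[0,0,0],[0,0,0]],[[0,0,0],[0,0,0]],[[0,0,0],[0,0,0]],[[0,0,0],[0,0,0]]], claw=255)

```text
time: 36.55
eef_pos: [497.0, -318.2, 5.3]
orientation: [0.995, -0.095, -0.0, 0.0]
wrist_force: [-1.5, 1.3, 3.9]
grip_width: 13.5
gripper_force: 79.0
```

Request:
carry_out(commands=[[[0,0,10],[0,0,0]],[[0,0,25],[0,0,0]],[[0,0,35],[0,0,0]],[[0,0,35],[0,0,0]],[[0,0,20],[0,0,0]]])

```text
time: 37.05
eef_pos: [498.0, -318.9, 133.1]
orientation: [0.995, -0.095, 0.001, 0.001]
wrist_force: [0.8, -0.3, -1.5]
grip_width: 13.3
gripper_force: 78.3
```

Request:
carry_out(commands=[[[-4.4,34,0],[0,0,0.02]],[[-4.4,34,0],[0,0,0.02]],[[-4.4,34,0],[0,0,0.02]],[[-4.4,34,0],[0,0,0.023]],[[-4.4,34,0],[0,0,0]]])

```text
time: 37.55
eef_pos: [474.5, -146.8, 130.3]
orientation: [0.999, -0.053, -0.0, 0.0]
wrist_force: [1.2, 0.7, 0.0]
grip_width: 13.5
gripper_force: 78.4
```

Request:
carry_out(commands=[[[-4.4,34,0],[0,0,0]],[[-4.4,34,0],[0,0,0]],[[-4.4,34,0],[0,0,0]],[[-4.4,34,0],[0,0,0]],[[-4.4,35,0],[0,0,0]]])

```text
time: 38.05
eef_pos: [452.6, 24.0, 130.3]
orientation: [0.999, -0.054, -0.0, 0.0]
wrist_force: [0.2, -0.3, 0.4]
grip_width: 13.7
gripper_force: 78.4
```

Request:
carry_out(commands=[[[0,0,0],[0,0,0]],[[0,0,0],[0,0,0]],[[0,0,0],[0,0,0]],[[0,0,0],[0,0,0]],[[0,0,0],[0,0,0]]])

```text
time: 38.55
eef_pos: [453.1, 21.8, 129.9]
orientation: [0.999, -0.055, -0.0, 0.0]
wrist_force: [0.1, 0.1, -1.5]
grip_width: 13.7
gripper_force: 78.4
```

```bash
python3 - <<'E'
from h import *
s=bot.state();e=s['eef_pos'];print(s['time'],e,s['orientation'],s['grip_width'],s['gripper_force'],s['wrist_force'])
p=cam('wrist','w11.png'); a=tagm(p,e,0); print(a-e); pr(p,('tag_short_pad','tag_short_stem'))
E
```

```text
38.55 [453.05725165  21.77668021 129.92715518] [ 9.98503990e-01 -5.46776405e-02 -3.25485109e-04  1.80563863e-04] 13.726981011429098 78.39658856391907 [ 0.10735997  0.06388183 -1.46796625]
blob [ 249   56  105  214 9101]
pad px (np.float64(316.8235294117647), np.float64(94.88235294117646)) r 36.150394439697266 world [532.9  12.9 141.9]
[79.80536077 -8.84438173 12.        ]
tag_short_pad [(0.71, [535.0, 9.0, 132.0], [326.0, 89.0])]
tag_short_stem [(0.78, [453.0, 22.0, 143.0], [317.0, 276.0])]
```

View pics/w11.png

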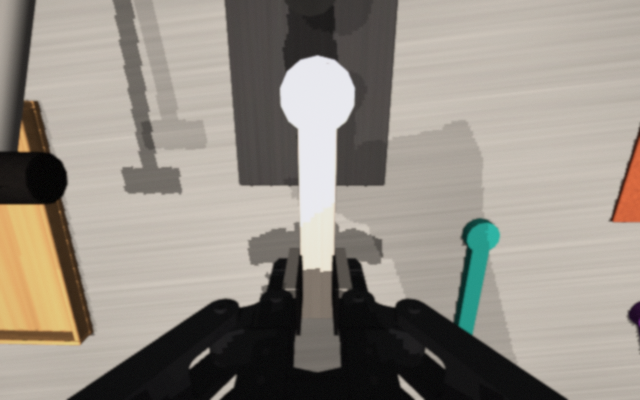

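Request:
carry_out(commands=[[[0,2.7,-25],[0,0,0]],[[0,0,-30],[0,0,0]],[[0,0,-25],[0,0,0]],[[0,0,-14],[0,0,0]],[[0,0,-5],[0,0,0]]])

```text
time: 39.2
eef_pos: [451.7, 25.2, 29.4]
orientation: [0.999, -0.054, -0.002, 0.0]
wrist_force: [-0.4, 0.0, -0.7]
grip_width: 13.2
gripper_force: 78.4
```

Request:
carry_out(commands=[[[0,0,0],[0,0,0]],[[15,-1.6,0],[0,0,0]],[[15,-1.6,0],[0,0,0]],[[15,-1.6,0],[0,0,0]],[[12,-1,0],[0,0,0]]])

```text
time: 39.7
eef_pos: [511.9, 19.6, 32.2]
orientation: [0.999, -0.054, 0.001, -0.0]
wrist_force: [0.9, -0.5, -1.3]
grip_width: 13.4
gripper_force: 78.4
```

Request:
carry_out(commands=[[[0,0,0],[0,0,0]],[[0,0,-3],[0,0,0]],[[0,0,-2],[0,0,0]],[[0,0,-2],[0,0,0]],[[0,0,0],[0,0,0]]])

```text
time: 40.2
eef_pos: [509.0, 19.8, 23.5]
orientation: [0.999, -0.054, -0.001, 0.0]
wrist_force: [0.2, 0.2, -0.9]
grip_width: 13.4
gripper_force: 78.4
```

Request:
carry_out(commands=[[[0,0,0],[0,0,0]],[[0,0,0],[0,0,0]],[[0,0,0],[0,0,0]],[[0,0,0],[0,0,0]],[[0,0,0],[0,0,0]]])

```text
time: 40.7
eef_pos: [510.0, 19.8, 24.0]
orientation: [0.999, -0.054, -0.0, 0.0]
wrist_force: [-0.0, -0.6, -0.7]
grip_width: 13.8
gripper_force: 78.4
```

Request:
carry_out(commands=[[[1.3,-0.8,-1],[0,0,0]],[[0,0,-1],[0,0,0]],[[0,0,-0.8],[0,0,0]],[[0,0,0],[0,0,0]],[[0,0,0],[0,0,0]]])

```text
time: 41.2
eef_pos: [511.4, 18.9, 21.3]
orientation: [0.999, -0.054, -0.0, 0.0]
wrist_force: [-1.6, -0.6, 2.8]
grip_width: 13.6
gripper_force: 78.9
```

Request:
carry_out(commands=[[[0,0,0],[0,0,0]],[[0,0,0],[0,0,0]],[[0,0,0],[0,0,0]],[[0,0,0],[0,0,0]],[[0,0,0],[0,0,0]]], claw=140)

```text
time: 41.7
eef_pos: [511.2, 19.0, 21.1]
orientation: [0.999, -0.054, -0.0, 0.0]
wrist_force: [-0.6, 0.4, -0.0]
grip_width: 38.3
gripper_force: 0.0
```

Request:
carry_out(commands=[[[0,0,20],[0,0,0]],[[-15,2,30],[0,0,0]],[[-20,2,35],[0,0,0]],[[-20,2,35],[0,0,0]],[[-20,2,30],[0,0,0]]])

```text
time: 42.2
eef_pos: [435.7, 27.0, 172.7]
orientation: [0.999, -0.054, 0.0, -0.0]
wrist_force: [0.3, -0.0, 0.6]
grip_width: 38.8
gripper_force: 0.0
```

```bash
python3 - <<'E'
from h import *
s=bot.state();e=s['eef_pos'];print(s['time'],e,s['grip_width'],s['gripper_force'],s['wrist_force'])
p=cam('wrist','w12.png')
hsv=cv2.cvtColor(p['color'],cv2.COLOR_RGB2HSV); m=((hsv[:,:,1]<60)&(hsv[:,:,2]>190)).astype(np.uint8)
m[:,:295]=0;m[:,340:]=0;m[200:]=0
n,l,st,ce=cv2.connectedComponentsWithStats(m); print(st[1:][st[1:,4]>60])
gray=p['color'].mean(2); print(np.round(gray[100:215:3,317]).astype(int), np.round(gray[140:180:2,275]).astype(int)); print(np.round(gray[100,240:400:4]).astype(int),np.round(gray[148,240:400:4]).astype(int))
E
```

```text
42.2 [435.69150566  27.03854155 172.69026856] 38.79678329773229 0.0 [ 0.28735947 -0.02408992  0.55688842]
[[ 308   59   19   70 1258]
 [ 295  156   45   44  977]]
[238 238 238 238 238 238 238 239 239 233  79  78  80  80  81  79  81  80
  87 182 199 178 176 177 170 176 173 176 183 201 203 197 201 206 206 203
 202 205 203] [ 79  80  80  77  80  78  73  97 183 201 201 198 198 197 198 202 203 204
 202 203]
[195 195 148  79  80  81  82  79  81  80  79  84  81  81  82  81  81 208
 238 238 238 237  82  81  81  81  83  81  81  83  82  83  81  81  81  81
 157 194 194 195] [196 197 197 103  77  77  79  76  77  80  77  79  80  79  80  80  81  78
  80  79  83  83  81  80  81  85  82  70  72  70  69  70  69  69  67  99
 176 174 174 172]
```

View pics/w12.png

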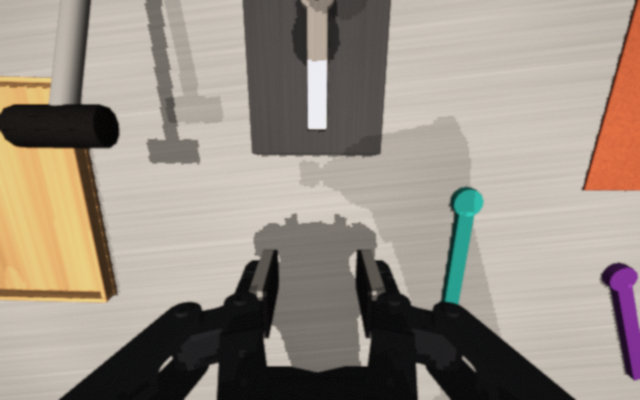

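```bash
python3 - <<'E'
from h import *
p=cam('wrist')
L,R=at(p,252,155,20),at(p,381,155,20); y=(L-R)[:2];w=np.linalg.norm(y); x=np.array([y[1],-y[0]])/w; o=(L+R)[:2]/2+130*x
q=at(p,317,129,32)[:2]-o; print(w,x,o,q@x, q@np.array([-x[1],x[0]]))
E
```

```text
121.16919830004566 [ 0.99425989 -0.10699195] [589.050769   11.2382527] -104.71006398333999 -0.4807417521501921
```

Request:
carry_out(commands=[[[30,-3.5,5],[0,0,0]],[[32,-3.5,0],[0,0,0]],[[32,-3.5,0],[0,0,0]],[[32,-3.5,0],[0,0,0]],[[29,-3,0],[0,0,0]]], claw=255)

```text
time: 42.8
eef_pos: [592.7, 9.6, 174.8]
orientation: [0.999, -0.054, -0.001, 0.0]
wrist_force: [-0.1, -0.7, -0.3]
grip_width: 0.0
gripper_force: 0.0
```

Request:
carry_out(commands=[[[0,0,0],[0,0,0]],[[0,0,-10],[0,0,0]],[[0,0,-10],[0,0,0]],[[0,0,-7],[0,0,0]],[[0,0,0],[0,0,0]]])

```text
time: 43.3
eef_pos: [589.3, 10.1, 147.3]
orientation: [0.999, -0.053, -0.002, 0.0]
wrist_force: [-0.5, 0.2, -0.3]
grip_width: -0.1
gripper_force: 0.0
```

Tail sits at −104.7 mm (expected −105): pad centred. Press.

Request:
carry_out(commands=[[[1,0,-6],[0,0,0]],[[0,0,-6],[0,0,0]],[[0,0,-6],[0,0,0]],[[0,0,-4],[0,0,0]],[[0,0,0],[0,0,0]]])

```text
time: 43.8
eef_pos: [592.4, 10.1, 127.9]
orientation: [0.999, -0.054, -0.0, -0.0]
wrist_force: [-4.0, 0.1, 9.9]
grip_width: 0.4
gripper_force: 5.0
```

Request:
carry_out(commands=[[[0,0,-1.5],[0,0,0]],[[0,0,-1.5],[0,0,0]],[[0,0,-1],[0,0,0]],[[0,0,-1],[0,0,0]],[[0,0,0],[0,0,0]]])

```text
time: 44.3
eef_pos: [592.5, 10.1, 125.1]
orientation: [0.999, -0.054, 0.0, -0.0]
wrist_force: [-9.7, -0.4, 21.2]
grip_width: 0.1
gripper_force: 10.6
```

Request:
carry_out(commands=[[[0,0,0],[0,0,0]],[[0,0,0],[0,0,0]],[[0,0,0],[0,0,0]],[[0,0,0],[0,0,0]],[[0,0,0],[0,0,0]]])

```text
time: 44.8
eef_pos: [592.4, 10.1, 125.0]
orientation: [0.999, -0.054, 0.0, -0.0]
wrist_force: [-9.9, -0.3, 20.6]
grip_width: 0.2
gripper_force: 10.5
```

Request:
carry_out(commands=[[[0,0,0],[0,0,0]],[[0,0,0],[0,0,0]],[[0,0,0],[0,0,0]],[[0,0,0],[0,0,0]],[[0,0,0],[0,0,0]]])

```text
time: 45.3
eef_pos: [592.5, 10.1, 125.0]
orientation: [0.999, -0.054, 0.0, -0.0]
wrist_force: [-7.8, 0.4, 21.5]
grip_width: -0.3
gripper_force: 10.5
```

Request:
carry_out(commands=[[[0,0,8],[0,0,0]],[[0,0,10],[0,0,0]],[[0,0,15],[0,0,0]],[[-15,2,15],[0,0,0]],[[-30,3,0],[0,0,0]]])

```text
time: 45.8
eef_pos: [550.4, 14.9, 172.7]
orientation: [0.999, -0.054, 0.003, -0.0]
wrist_force: [-0.5, 1.0, -1.0]
grip_width: -0.4
gripper_force: 0.0
```

Request:
carry_out(commands=[[[-32,3.5,0],[0,0,0]],[[-32,3.5,0],[0,0,0]],[[-32,3.5,0],[0,0,0]],[[-12,1,0],[0,0,0]],[[0,0,0],[0,0,0]]], claw=140)

```text
time: 46.3
eef_pos: [438.4, 26.6, 170.5]
orientation: [0.999, -0.053, -0.0, -0.0]
wrist_force: [1.1, 0.6, -0.3]
grip_width: 38.4
gripper_force: 0.0
```

Request:
carry_out(commands=[[[20,-2,-30],[0,0,0]],[[20,-2,-35],[0,0,0]],[[20,-2,-35],[0,0,0]],[[12,-1.5,-25],[0,0,0]],[[0,0,-15],[0,0,0]]])

```text
time: 46.8
eef_pos: [514.5, 18.3, 27.8]
orientation: [0.999, -0.054, 0.0, 0.0]
wrist_force: [0.0, 0.7, -0.9]
grip_width: 38.6
gripper_force: 0.0
```

Request:
carry_out(commands=[[[0,0,-3],[0,0,0]],[[0,0,0],[0,0,0]],[[0,0,0],[0,0,0]],[[0,0,0],[0,0,0]],[[0,0,0],[0,0,0]]])

```text
time: 47.3
eef_pos: [512.0, 19.1, 28.2]
orientation: [0.999, -0.054, 0.001, -0.0]
wrist_force: [-0.3, 0.2, -0.2]
grip_width: 38.7
gripper_force: 0.0
```

Request:
carry_out(commands=[[[-0.5,0,-4],[0,0,0]],[[0,0,-3],[0,0,0]],[[0,0,0],[0,0,0]],[[0,0,0],[0,0,0]],[[0,0,0],[0,0,0]]])

```text
time: 47.8
eef_pos: [510.7, 19.0, 20.1]
orientation: [0.999, -0.054, -0.0, 0.0]
wrist_force: [-0.1, -0.3, 0.1]
grip_width: 38.7
gripper_force: 0.0
```

Request:
carry_out(commands=[[[0,0,0],[0,0,0]],[[0,0,0],[0,0,0]],[[0,0,0],[0,0,0]],[[0,0,0],[0,0,0]],[[0,0,0],[0,0,0]]], claw=255)

```text
time: 48.3
eef_pos: [511.1, 19.0, 20.7]
orientation: [0.999, -0.054, -0.0, -0.0]
wrist_force: [-0.9, -0.1, 6.2]
grip_width: 13.3
gripper_force: 79.0
```

Request:
carry_out(commands=[[[0,0,4],[0,0,0]],[[0,0,4],[0,0,0]],[[-12,1.3,0],[0,0,0]],[[-25,2.7,0],[0,0,0]],[[-35,3.8,0],[0,0,0]]])

```text
time: 48.8
eef_pos: [438.7, 26.8, 28.2]
orientation: [0.999, -0.054, 0.001, -0.0]
wrist_force: [0.2, -0.1, -1.4]
grip_width: 13.9
gripper_force: 78.2
```

Request:
carry_out(commands=[[[-10,0,30],[0,0,0]],[[-10,0,35],[0,0,0]],[[0,0,40],[0,0,0]],[[0,0,35],[0,0,0]],[[0,0,20],[0,0,-0.023]]])

```text
time: 49.3
eef_pos: [418.8, 27.0, 190.6]
orientation: [0.998, -0.065, 0.001, -0.0]
wrist_force: [1.6, 0.5, -0.9]
grip_width: 13.8
gripper_force: 78.3
```

Request:
carry_out(commands=[[[0,36,0],[0,0,0]],[[0,36,0],[0,0,0]],[[0,36,0],[0,0,0]],[[0,36,0],[0,0,0]],[[0,36,0],[0,0,0]]])

```text
time: 49.8
eef_pos: [417.4, 207.7, 187.8]
orientation: [0.998, -0.065, -0.001, 0.0]
wrist_force: [1.8, 0.1, -0.8]
grip_width: 13.4
gripper_force: 78.3
```

Request:
carry_out(commands=[[[0,36,0],[0,0,0]],[[0,36,0],[0,0,0]],[[0,36,0],[0,0,0]],[[0,0,-30],[0,0,0]],[[0,0,-30],[0,0,0]]])

```text
time: 50.3
eef_pos: [417.9, 316.5, 127.8]
orientation: [0.998, -0.064, 0.0, -0.001]
wrist_force: [0.4, -0.6, -2.1]
grip_width: 13.7
gripper_force: 78.4
```

Request:
carry_out(commands=[[[0,0,-30],[0,0,0]],[[0,0,0],[0,0,0]],[[0,0,0],[0,0,0]],[[0,0,0],[0,0,0]],[[0,0,0],[0,0,0]]])

```text
time: 50.8
eef_pos: [419.8, 315.5, 99.9]
orientation: [0.998, -0.065, 0.001, -0.001]
wrist_force: [0.2, -0.3, -1.0]
grip_width: 13.4
gripper_force: 78.4
```

```bash
python3 - <<'E'
from h import *
s=bot.state();e=s['eef_pos'];print(s['time'],e,s['orientation'],s['grip_width'],s['gripper_force'],s['wrist_force'])
p=cam('wrist','w13.png')
E
```

```text
50.8 [419.77611105 315.51644793  99.87444899] [ 9.97868971e-01 -6.52364518e-02  8.33608028e-04 -1.01319717e-03] 13.410596914456448 78.37634682655334 [ 0.1676494  -0.2791839  -0.97436388]
```

View pics/w13.png

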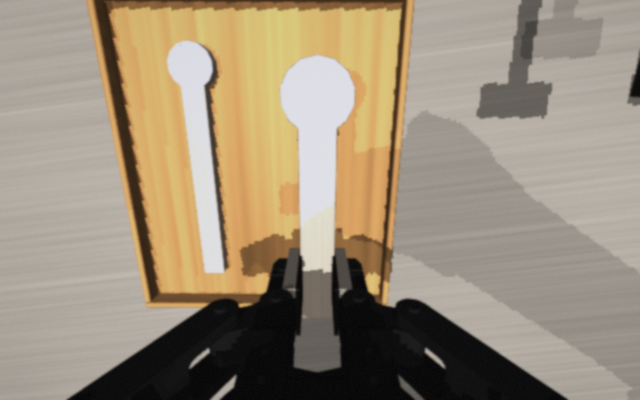

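Request:
carry_out(commands=[[[-2,0,-20],[0,0,0]],[[0,0,-25],[0,0,0]],[[0,0,-20],[0,0,0]],[[0,0,-12],[0,0,0]],[[0,0,-6],[0,0,0]]])

```text
time: 51.35
eef_pos: [416.7, 314.7, 14.7]
orientation: [0.998, -0.065, -0.0, 0.0]
wrist_force: [0.7, 0.6, 0.1]
grip_width: 13.9
gripper_force: 78.4
```

Request:
carry_out(commands=[[[0,0,0],[0,0,0]],[[0,0,0],[0,0,0]],[[0,0,-2],[0,0,0]],[[0,0,-2],[0,0,0]],[[0,0,0],[0,0,0]]])

```text
time: 51.85
eef_pos: [416.8, 314.8, 11.3]
orientation: [0.998, -0.065, -0.0, -0.0]
wrist_force: [1.0, -0.7, -1.5]
grip_width: 13.2
gripper_force: 78.4
```

Request:
carry_out(commands=[[[0,0,-2],[0,0,0]],[[0,0,-2],[0,0,0]],[[0,0,-1],[0,0,0]],[[0,0,0],[0,0,0]],[[0,0,0],[0,0,0]]])

```text
time: 52.35
eef_pos: [416.7, 314.7, 6.0]
orientation: [0.998, -0.065, -0.0, 0.0]
wrist_force: [0.4, -0.3, -1.3]
grip_width: 13.0
gripper_force: 78.4
```

Request:
carry_out(commands=[[[0,0,0],[0,0,0]],[[0,0,0],[0,0,0]],[[0,0,0],[0,0,0]],[[0,0,0],[0,0,0]],[[0,0,0],[0,0,0]]], claw=140)

```text
time: 52.85
eef_pos: [416.8, 314.8, 6.2]
orientation: [0.998, -0.065, -0.0, 0.0]
wrist_force: [-0.8, 0.1, 0.3]
grip_width: 38.4
gripper_force: 0.0
```

Request:
carry_out(commands=[[[0,0,20],[0,0,0]],[[0,0,40],[0,0,0]],[[0,0,40],[0,0,0]],[[0,0,40],[0,0,0]],[[0,0,40],[0,0,0]]])

```text
time: 53.35
eef_pos: [416.4, 314.6, 187.8]
orientation: [0.998, -0.065, -0.0, 0.0]
wrist_force: [1.2, 0.0, 0.1]
grip_width: 38.0
gripper_force: 0.0
```

```bash
python3 - <<'E'
from h import *
s=bot.state();print(s['time'],s['eef_pos'],s['grip_width'])
p=cam('wrist'); q=cam('scene')
pr(q,('lever_grip','plunger_top','flux_jar_mark','hammer_mark','tag_short_stem','tag_long_stem')); pr(p,('tag_short_stem','tag_long_stem'))
cv2.imwrite('pics/fin.png',np.hstack([p['color'][:,::1][:, :400],cv2.resize(q['color'][120:320,240:440],(400,400))])[:,:,::-1])
E
```

```text
53.35 [416.44696054 314.55637286 187.76652492] 38.016125753730385
lever_grip [(0.84, [514.0, 157.0, 135.0], [374.0, 191.0])]
plunger_top [(0.73, [594.0, 10.0, 147.0], [328.0, 224.0])]
flux_jar_mark [(0.74, [500.0, -373.0, 2.0], [195.0, 241.0]), (0.66, [704.0, 272.0, 39.0], [427.0, 260.0])]
hammer_mark [(0.46, [497.0, 304.0, 11.0], [413.0, 200.0]), (0.33, [700.0, 271.0, 40.0], [427.0, 258.0])]
tag_short_stem [(0.58, [415.0, 314.0, 13.0], [408.0, 178.0]), (0.38, [452.0, 356.0, 1.0], [423.0, 187.0]), (0.21, [665.0, 143.0, 62.0], [380.0, 252.0])]
tag_long_stem [(0.68, [446.0, 396.0, 8.0], [435.0, 182.0]), (0.54, [315.0, -113.0, 11.0], [273.0, 174.0]), (0.53, [213.0, -320.0, 8.0], [208.0, 160.0]), (0.43, [712.0, -205.0, 1.0], [259.0, 300.0])]
tag_short_stem [(0.72, [415.0, 313.0, 15.0], [318.0, 177.0])]
tag_long_stem [(0.86, [449.0, 392.0, 13.0], [235.0, 154.0])]
```

View pics/fin.png

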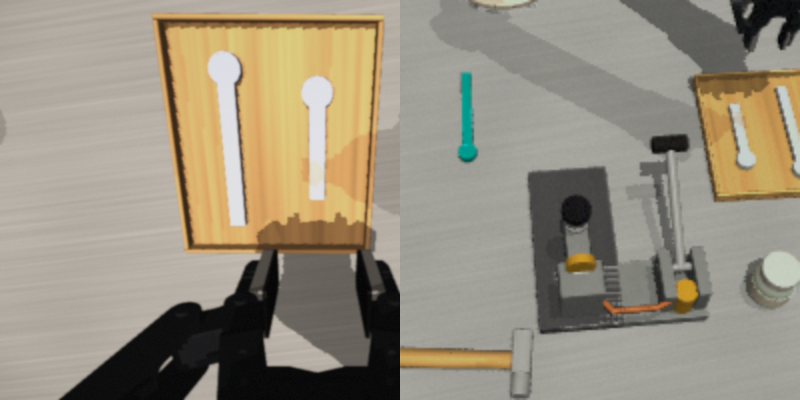

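Both tags lie flat and apart in the tray (wrist view: pads at (225,68) and (317,92)). The lever and plunger are raised.

```bash
python3 -c "
from rig import bot
print(bot.close_job())"
```

```text
the job is handed in; nothing more can be done
None
```

I pumped the lever through three full strokes, marked the long tag and then the short one (no middle tag was present), laid both flat and apart in the tray with lever and plunger back up, and handed the job in at about 53 s.

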